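# Start the captive lamp-bracket bolt in its nut plate

### The arm

A 6-joint arm with a two-finger parallel gripper is mounted at the origin on the work surface. World frame = base frame: x ahead of the robot, y to its left, z up, the work surface at z = 0. Lengths are in m, angles in rad, forces in N, time in s.
With the tool pointing down it reaches from about 0.375 to 0.925 m from the base axis. Payload 5.7 kg.
Tool frame: the origin (TCP) lies midway between the tips of the shut fingers; the grasp point (between the pads) lies manip.tcp_to_grasp behind it (manip.tcp_to_grasp is the distance from the TCP to the grasp point, in m); y points along the fingers, x is the direction in which the jaws open and shut, and the axes are right-handed (so a half turn about y gives the same grasp; the last joint's range is limited). The gripper opens to 88 mm and grips with 3 to 60 N. Pads are 20 mm wide; open, the fingers measure 115 mm over their backs; the gripper's body (75 mm by 178 mm) begins 61 mm behind the grasp point.
Start: joints at [1.166, 0.359, 1.51, -0, 1.272, -0.115], TCP at [0.171, 0.575, 0.223] pointing down, gripper open.
Joint ranges: [-2.97, 2.97], [-1.01, 2.36], [0.21, 2.38], [-0.96, 4.11], [0.2, 2.71], [-2.98, 2.98]. Speed limits (rad/s): [2.39, 2.39, 3.14, 3.14, 3.14, 3.14].

### API

Orientations are given as a rotation vector (axis times angle).
In Python, from station import monitor, vision, manip gives the robot as it stands.
- The arm moves only by the tool carry_out, never from a script. Its argument "increments" is a list of rows, each a list of 5 numbers: the shift along the tool's x, y, z in m, then the turn about the tool's y in rad, then the closure, from 0 (fully open) to 1 (shut). A call has 1 to 5 rows; each row is the pose to reach, as a shift and turn from the pose commanded when the call began, along the tool's axes at that moment; what a row does not reach only later rows make up. A row lasts 1/12 s, in which the tool goes at most 41.7 mm and 7.16 degrees, less where a joint would pass 70% of its speed; a pose out of reach is approached as far as the arm can. A call with a gripper value outside its range is refused whole. The fingers move at their own pace and stop on an object; "grip_force" is the grip in N (left out, the last holds). Time passes only in rows, so rows that repeat a pose let the fingers close. It gives the time, the measured TCP pose, the force and the opening at its end, in the units of the state.
- monitor.observe(): the state, without advancing time (a new reading comes with each control period).
- vision.camera(name): name is "scene" or "top"; returns the picture (480x640x3 uint8, red, green, blue); there is no depth.
- vision.get_calibration(name): a dict with "intrinsics" (3x3 intrinsics, pixels), "k1" (the pictures are not rectified: a ray, as slopes to the right and down, at radius r is drawn at 1 + k1 r^2 times it, then the intrinsics apply), "extrinsics" (4x4, takes a point from camera to world coordinates). Camera axes: x right, y down, z forward; pixel columns grow to the right and rows downward; lengths in m; the calibration is good to about 2 mm. A picture is of the moment at which its call begins. get_calibration takes no time and is no camera call.
- manip.sign_off(): hands the job in, once; it reports no verdict.
The state is a dict: "time_s": time; "joint_positions": joint angles; "joint_vel": joint speeds; "joint_efforts": joint torques, N m; "position": TCP position; "tool_rot": TCP orientation; "ft_force": force on the tool from outside, world axes, zero at the start; "moment": the same for the moment, N m; "grip_width": opening from 0.0 (shut) to 1.0 (fully open).
Only numpy, scipy, OpenCV 4.12 (cv2) and the standard library are available. Lean on these libraries where they do the work, as an engineer would, in place of code of your own. Each camera call takes 0.05 s, during which the arm holds its last target. There are 200 camera calls.

### The job

The T-headed bolt standing in the round boss of the lamp's nut plate has not caught its thread yet. Turn it backward (counter-clockwise seen from above) until it drops into the thread, then turn it forward (clockwise) one full turn, and finish while still gripping its head, so that the bolt is held started. Leave the other things on the desk where they are.

Things in the scene. Friction and masses are not known exactly. Their poses are not given: they have to be found in the camera images.
- bolt: Loose, captive steel T bolt, 0.15-0.3 kg, upright in the boss. Origin: centre of the shank's lower tip; z up. Shank 18 mm thick; bar head from 60 to 86 mm above the origin. Hidden lugs ride on a right-hand two-start thread, 14 mm per turn (clockwise from above = down), 2 mm play. Turns easily (under 0.1 N m). Held loosely it sinks by its own weight; held firmly it sinks only if the hand follows.
- bolt_head (a point): Centre of the bolt's bar head, 73 mm above the bolt's origin. Bar 44 mm long along the bolt's x, 14 mm thick along its y, 26 mm high, sides upright: grip it across its thickness. It looks the same after half a turn.
- boss_mouth (a point): Centre of the top of the boss collar, on the bolt's axis, 51 mm above the desk. Turned backward, the bolt first climbs 1 to 4.5 mm over 40 to 120 degrees; with its bar about along the plate's x axis it drops at once by 7 mm, its origin from about 26 to 19 mm above the desk. One turn forward from there its origin is about 5.5 mm above the desk.
- nut_plate: Fixed dark steel nut plate 120 x 100 x 12 mm, origin at the centre of its underside, on the boss axis. Around it a round aluminium boss 42 mm across, with a 48 mm collar at 46 to 51 mm height. A low lamp arm (top 36 mm high) runs from the boss to the plate's +x, to a small lamp 105 to 170 mm out, up to 54 mm high.
- washer: bystander, to be left alone: steel washer, 34 mm across, 4 mm thick; origin at the centre of its underside
- objective: bystander, to be left alone: brass microscope objective standing upright, 28 mm across, 45 mm high; origin at the centre of its underside
- lens_cap: bystander, to be left alone: black plastic lens cap, 42 mm across, 10 mm high; origin at the centre of its underside
- specimen_jar: bystander, to be left alone: small amber glass jar, 48 mm across, 65 mm high; origin at the centre of its underside
- slide_box: bystander, to be left alone: flat light wooden box, 90 x 110 x 35 mm; origin at the centre of its underside
- mug: bystander, to be left alone: white mug, 80 mm across, 90 mm high, handle on its +y side; origin at the centre of its underside
- eraser: bystander, to be left alone: dark rubber eraser, 55 x 22 x 12 mm; origin at the centre of its underside
Not all that is in view belongs to the job. Several things have the shape of the bolt; the one meant has the colours described above.

How it is judged:
By the outcome, as a careful person would: the job done as asked, in the order asked, and still so for the second after the job is handed in, while the arm keeps its last pose, push and grip.
It also fails if it takes over 72 s, if anything falls off the work surface, if the arm or the gripper's body presses on something with over 40 N, if the wrist force passes 120 N, or if a joint passes its speed limit or range.

## Working session

There is one attempt and no reset: what is moved stays moved. The work goes in short steps, Python scripts to look and compute and a tool call to move; the robot and the scene stay as the last step left them, time stands still between calls to the robot, and variables do not carry over. Pictures are saved under pics/ and viewed, about 8 in all and at most 12, crops included, and the job is handed in when it is done.

Besides the shell and the picture viewer there is one more tool, called by a JSON object that holds its "fn" and its "kwargs". carry_out: Moves the arm, as the interface text tells. Its arguments: {"type":"object","properties":{"increments":{"type":"array","items":{"type":"array","items":{"type":"number"}}},"grip_force":{"type":"number"}},"required":["increments"]}

```bash
mkdir -p pics; cat > h.py <<'E'
import numpy as np, cv2
from station import monitor, vision, manip
def snap(n,f):
    im=vision.camera(n); cv2.imwrite(f'pics/{f}.png',im[:,:,::-1]); return im
def ray(n,u,v):
    c=vision.get_calibration(n);K=np.array(c['intrinsics']);E=np.array(c['extrinsics'])
    p=cv2.undistortPoints(np.array([[[u,v]]],float),K,np.array([c['k1'],0,0,0,0.]))[0,0]
    return E[:3,3],E[:3,:3]@np.array([p[0],p[1],1])
def onz(n,u,v,z):
    o,d=ray(n,u,v); return o+d*(z-o[2])/d[2]
def tri(a,b):
    o1,d1=ray('scene',*a);o2,d2=ray('top',*b)
    s=np.linalg.lstsq(np.c_[d1,-d2],o2-o1,rcond=None)[0]
    p,q=o1+s[0]*d1,o2+s[1]*d2
    return (p+q)/2,np.linalg.norm(p-q)
def proj(n,P):
    c=vision.get_calibration(n);K=np.array(c['intrinsics']);W=np.linalg.inv(np.array(c['extrinsics']))
    return cv2.projectPoints(np.array(P,float).reshape(-1,1,3),cv2.Rodrigues(W[:3,:3])[0],W[:3,3],K,np.array([c['k1'],0,0,0,0.]))[0][:,0]
E
python3 - <<'E'
from h import *
for n in('scene','top'): snap(n,n+'0'); print(vision.get_calibration(n))
print(monitor.observe(),manip.tcp_to_grasp)
E
```

```text
{'intrinsics': array([[491.59422479,   0.        , 314.41682197],
       [  0.        , 491.59422479, 250.60748008],
       [  0.        ,   0.        ,   1.        ]]), 'k1': 0.03854864514798345, 'extrinsics': array([[ 0.00312868,  0.60061311, -0.79953368,  1.35950108],
       [ 0.99974236, -0.01985373, -0.01100209, -0.00879273],
       [-0.02248173, -0.79929326, -0.60052048,  0.69073071],
       [ 0.        ,  0.        ,  0.        ,  1.        ]])}
{'intrinsics': array([[460.87050427,   0.        , 318.39307652],
       [  0.        , 460.87050427, 234.89014643],
       [  0.        ,   0.        ,   1.        ]]), 'k1': -0.06878595095601427, 'extrinsics': array([[ 0.01494351, -0.97969682,  0.19992707,  0.28004839],
       [-0.99988245, -0.01395553,  0.00635015, -0.01221041],
       [-0.00343113, -0.19999846, -0.9797902 ,  1.26506727],
       [ 0.        ,  0.        ,  0.        ,  1.        ]])}
{'time_s': 0.1, 'joint_positions': array([ 1.16589805e+00,  3.59428371e-01,  1.51129259e+00, -2.18962481e-05,
        1.27250922e+00, -1.15099273e-01]), 'joint_vel': array([-2.92393576e-03, -1.37837079e-03, -1.05323448e-03,  8.66533037e-04,
        1.13700520e-05, -5.82009045e-05]), 'joint_efforts': array([ 1.43779857e-04, -5.16354132e+01, -2.71402359e+01,  6.77645020e-02,
        2.75700405e-02, -2.40379654e-05]), 'position': array([0.17122847, 0.57441194, 0.22190843]), 'tool_rot': array([-1.33332728, -0.99207264,  0.99440976]), 'ft_force': array([ 0.06165805, -0.22805797,  0.37713734]), 'moment': array([-0.05414935, -0.04100265, -0.02619577]), 'grip_width': 1.0017021290426813} 0.0187
```

View pics/scene0.png

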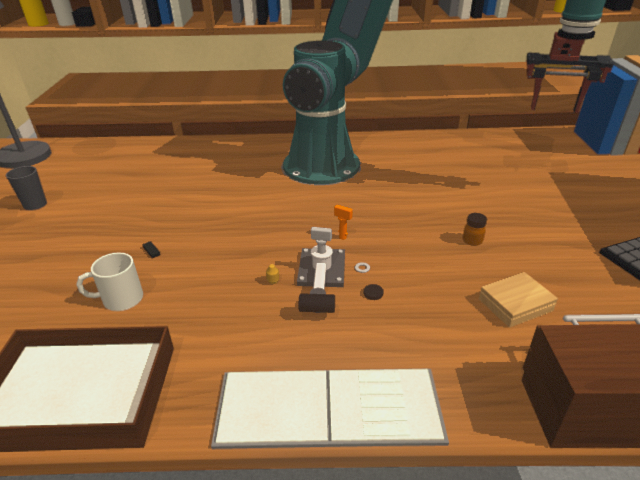

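View pics/top0.png

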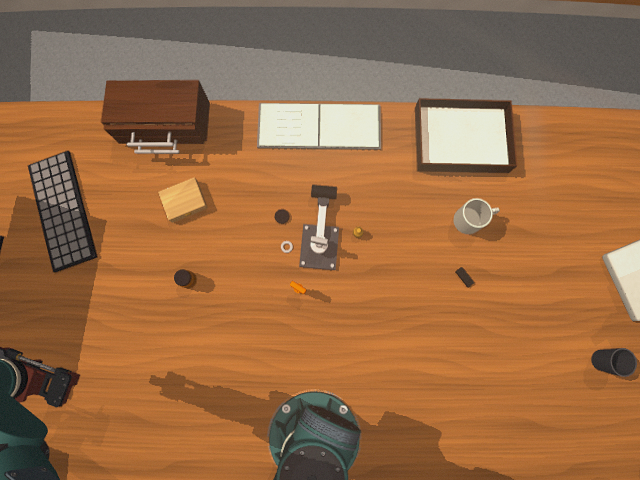

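The overview shows the boss and steel bolt at scene (321,236) and top (319,241). An orange T-shaped lookalike stands nearby at scene (343,220) and top (299,287). I'll zoom in next.

```bash
python3 - <<'E'
from h import *
a=cv2.imread('pics/scene0.png')[195:320,260:385]; b=cv2.imread('pics/top0.png')[180:305,255:380]
r=lambda x:cv2.resize(x,(400*1,400),interpolation=cv2.INTER_CUBIC)
cv2.imwrite('pics/c0.png',np.hstack([r(a),r(b)]))
p,e=tri((321,236),(319,241)); print(p,e)
E
```

```text
[ 0.50425438 -0.00603776  0.08689205] 0.0007167020618998541
```

View pics/c0.png

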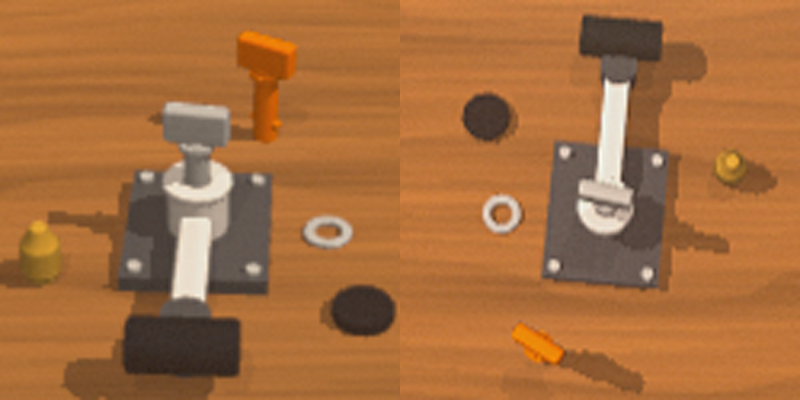

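```bash
python3 - <<'E'
from h import *
from scipy.spatial.transform import Rotation as R
S=lambda x,y:((x+.5)/3.2-.5+260,(y+.5)/3.2-.5+195)
T=lambda x,y:((x-400+.5)/3.2-.5+255,(y+.5)/3.2-.5+180)
p,e=tri(S(197.5,112),T(605,192));print('head top',p,e)
z=p[2]
for n,a,b in(('scene',S(168,103),S(229,107)),('scene',S(165,116),S(228,122)),('top',T(632,190),T(580,182)),('top',T(631,203),T(578,194))):
    d=onz(n,*b,z)-onz(n,*a,z);print(n,np.linalg.norm(d),np.degrees(np.arctan2(d[1],d[0])))
# plate corners z=.012 scene/top
P=[onz('top',*T(*c),.012) for c in((557,142),(668,150),(662,288),(543,277))]
print('plate top',np.round(P,4),np.mean(P,0))
P2=[onz('scene',*S(*c),.012) for c in((135,172),(270,174),(270,282),(121,279))]
print('plate scene',np.round(P2,4),np.mean(P2,0))
for Q in(P[0]-P[3],P[1]-P[2]): print(np.degrees(np.arctan2(Q[1],Q[0])))
print('collar',onz('scene',*S(198,184),.051),onz('top',*T(605,210),.051))
print('screws',tri(S(147,177),T(647,273))[0],tri(S(253,269),T(565,152))[0])
print('orange',tri(S(266,50),T(538,340)))
s=monitor.observe();M=R.from_rotvec(s['tool_rot']).as_matrix();print(M.round(3),np.degrees(np.arctan2(M[1,0],M[0,0])))
E
```

```text
head top [ 0.50460062 -0.00517966  0.10347049] 0.0010496118394273904
scene 0.040807200353096186 81.30160871473154
scene 0.04196261569195039 78.51801415369171
top 0.04226226235970373 81.90543332821771
top 0.043113439497365354 81.01630399399522
plate top [[ 0.5661  0.0373  0.012 ]
 [ 0.5603 -0.0595  0.012 ]
 [ 0.4394 -0.0551  0.012 ]
 [ 0.4474  0.0468  0.012 ]] [ 0.50331027 -0.00763294  0.012     ]
plate scene [[ 0.4464 -0.0503  0.012 ]
 [ 0.452   0.047   0.012 ]
 [ 0.5709  0.0409  0.012 ]
 [ 0.565  -0.0575  0.012 ]] [ 0.50858863 -0.0049815   0.012     ]
-4.5642702251725495
-2.061539858875173
collar [ 0.51383118 -0.00518392  0.051     ] [ 0.49941129 -0.00563759  0.051     ]
screws [ 0.45222568 -0.04188479  0.01163778] [0.55725493 0.03021914 0.01192031]
orange (array([0.38765468, 0.04655034, 0.07657347]), np.float64(8.536621951053851e-05))
[[ 0.286 -0.001 -0.958]
 [ 0.958 -0.002  0.286]
 [-0.002 -1.     0.   ]] 73.39611776753986
```

{"fn": "carry_out", "kwargs": {"increments": [[-0.023,0,-0.0243,0,0],[-0.046,0,-0.0486,0,0],[-0.069,0,-0.0729,0,0],[-0.092,0,-0.0972,0,0],[-0.1153,0,-0.1215,0,0]]}}

```text
time_s: 0.52
position: [0.2551, 0.4282, 0.2222]
tool_rot: [-1.333, -0.993, 0.994]
ft_force: [0.3, -0.1, 0.1]
grip_width: 0.996
```

{"fn": "carry_out", "kwargs": {"increments": [[-0.023,0,-0.0243,0,0],[-0.046,0,-0.0486,0,0],[-0.069,0,-0.0729,0,0],[-0.092,0,-0.0972,0,0],[-0.1153,0,-0.1215,0,0]]}}

```text
time_s: 0.93
position: [0.3386, 0.283, 0.2225]
tool_rot: [-1.332, -0.993, 0.994]
ft_force: [1.6, -0.7, -0.0]
grip_width: 0.999
```

{"fn": "carry_out", "kwargs": {"increments": [[-0.023,0,-0.0243,0,0],[-0.046,0,-0.0486,0,0],[-0.069,0,-0.0729,0,0],[-0.092,0,-0.0972,0,0],[-0.1153,0,-0.1215,0,0]]}}

```text
time_s: 1.35
position: [0.4222, 0.1377, 0.2225]
tool_rot: [-1.332, -0.993, 0.993]
ft_force: [0.4, 0.4, 0.7]
grip_width: 0.998
```

{"fn": "carry_out", "kwargs": {"increments": [[-0.023,0,-0.0243,0,0],[-0.046,0,-0.0486,0,0],[-0.069,0,-0.0729,0,0],[-0.092,0,-0.0972,0,0],[-0.1153,0,-0.1215,0,0]]}}

```text
time_s: 1.77
position: [0.5056, -0.0075, 0.2224]
tool_rot: [-1.332, -0.992, 0.993]
ft_force: [1.1, -0.4, 0.6]
grip_width: 1.0
```

{"fn": "carry_out", "kwargs": {"increments": [[0,0,0,0.12,0],[0,0,0,0.24,0],[0,0,0,0.36,0],[0,0,0,0.48,0],[0,0,0,0.6,0]]}}

```text
time_s: 2.18
position: [0.5051, -0.0061, 0.2223]
tool_rot: [-1.505, -0.527, 0.529]
ft_force: [0.3, 0.1, 1.2]
grip_width: 0.997
```

{"fn": "carry_out", "kwargs": {"increments": [[0,0,0,0.12,0],[0,0,0,0.24,0],[0,0,0,0.36,0],[0,0,0,0.48,0],[0,0,0,0.6,0]]}}

```text
time_s: 2.6
position: [0.505, -0.0058, 0.2223]
tool_rot: [-1.57, -0.058, 0.06]
ft_force: [0.6, 0.1, 0.2]
grip_width: 0.998
```

{"fn": "carry_out", "kwargs": {"increments": [[0,0,0,0.12,0],[0,0,0,0.238,0],[0,0,0,0.238,0],[0,0,0,0.238,0]]}}

```text
time_s: 2.93
position: [0.5051, -0.0059, 0.2224]
tool_rot: [-1.568, 0.121, -0.12]
ft_force: [0.1, -0.7, -0.6]
grip_width: 0.999
```

{"fn": "carry_out", "kwargs": {"increments": [[0,0.035,0,0,0.3],[0,0.07,0,0,0.3],[0,0.092,0,0,0.3],[0,0.092,0,0,0.3],[0,0.092,0,0,0.3]]}}

```text
time_s: 3.35
position: [0.5044, -0.0058, 0.1299]
tool_rot: [-1.567, 0.124, -0.119]
ft_force: [0.9, -0.8, 0.2]
grip_width: 0.706
```

```bash
python3 - <<'E'
from h import *
a=snap('scene','s1')[170:300,250:380]; b=snap('top','t1')[170:300,255:385]
r=lambda x:cv2.resize(x,(400,400),interpolation=cv2.INTER_CUBIC)
cv2.imwrite('pics/c1.png',np.hstack([r(a),r(b)])[:,:,::-1])
s=monitor.observe();print(s['position'],s['joint_positions'].round(3))
E
```

```text
[ 0.50655301 -0.00606113  0.13194281] [-0.148  0.332  1.817 -0.     0.991  0.007]
```

View pics/c1.png

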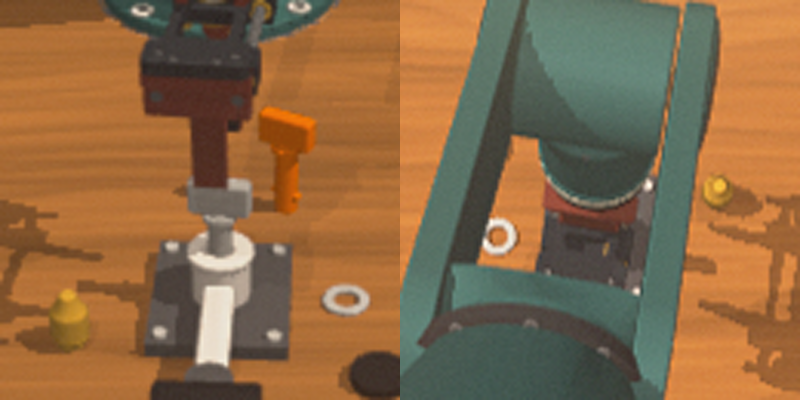

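The scene crop shows the gripper straddling the head, which sits at crop (219,198). The small sideways offset fits the tool's -9° yaw. The top view is hidden by the arm. Next I descend and grip.

{"fn": "carry_out", "kwargs": {"increments": [[0,0.028,0,0,0.3],[0,0.055,0,0,0.3],[0,0.055,0,0,0.3],[0,0.055,0,0,0.6],[0,0.055,0,0,0.9]], "grip_force": 12}}

```text
time_s: 3.87
position: [0.5068, -0.0061, 0.0775]
tool_rot: [-1.568, 0.121, -0.125]
ft_force: [0.8, 0.3, 0.1]
grip_width: 0.583
```

{"fn": "carry_out", "kwargs": {"increments": [[0,0,0,0,1],[0,0,0,0,1],[0,0,0,0,1],[0,0,0,0,1],[0,0,0,0,1]]}}

```text
time_s: 4.28
position: [0.5056, -0.0059, 0.0761]
tool_rot: [-1.567, 0.123, -0.124]
ft_force: [0.8, 0.1, 1.0]
grip_width: 0.204
```

```bash
python3 - <<'E'
from h import *
s=monitor.observe();print(s)
E
```

```text
{'time_s': 4.2833, 'joint_positions': array([-1.48339122e-01,  4.14348863e-01,  1.86929086e+00, -1.25186151e-04,
        8.57368816e-01,  8.67811535e-03]), 'joint_vel': array([-0.00135796,  0.00567895,  0.0016503 ,  0.00264241, -0.01438938,
       -0.00102994]), 'joint_efforts': array([-1.12353056e-02, -4.62946665e+01, -1.82447040e+01,  5.40632440e-02,
        5.86056165e-03,  3.75026375e-04]), 'position': array([ 0.50556823, -0.00592194,  0.0760951 ]), 'tool_rot': array([-1.56741613,  0.12278334, -0.12368903]), 'ft_force': array([0.77102501, 0.12601894, 0.99923258]), 'moment': array([-0.02901964, -0.11276614,  0.03221077]), 'grip_width': 0.20402892614639456}
```

{"fn": "carry_out", "kwargs": {"increments": [[0,0,0,0,1],[0,0,0,0,1],[0,0,0,0,1]]}}

```text
time_s: 4.53
position: [0.5055, -0.0059, 0.0759]
tool_rot: [-1.567, 0.123, -0.123]
ft_force: [-0.6, -0.1, 4.6]
grip_width: 0.199
```

The opening of 17.5 mm matches the shank, so the tips reach below the bar. I'll open, rise 11 mm and regrip.

{"fn": "carry_out", "kwargs": {"increments": [[0,0,0,0,0.65],[0,0,0,0,0.65],[0,-0.011,0,0,0.65],[0,-0.011,0,0,1],[0,-0.011,0,0,1]]}}

```text
time_s: 4.95
position: [0.5058, -0.006, 0.0868]
tool_rot: [-1.567, 0.122, -0.124]
ft_force: [-0.1, -0.3, -0.4]
grip_width: 0.237
```

{"fn": "carry_out", "kwargs": {"increments": [[0,0,0,0,1],[0,0,0,0,1],[0,0,0,0,1],[0,0,0,0,1],[0,0,0,0,1]]}}

```text
time_s: 5.37
position: [0.5046, -0.0059, 0.0863]
tool_rot: [-1.567, 0.125, -0.122]
ft_force: [-3.4, -0.6, 2.4]
grip_width: 0.158
```

{"fn": "carry_out", "kwargs": {"increments": [[-0.001,-0.0002,0,-0.1,1],[-0.001,-0.0004,0,-0.2,1],[-0.001,-0.0007,0,-0.3,1],[-0.001,-0.0009,0,-0.4,1],[-0.001,-0.0011,0,-0.5,1]]}}

```text
time_s: 5.78
position: [0.5041, -0.0057, 0.0875]
tool_rot: [-1.553, -0.273, 0.274]
ft_force: [-1.3, -0.1, 1.6]
grip_width: 0.162
```

{"fn": "carry_out", "kwargs": {"increments": [[0,-0.0002,0,-0.1,1],[0,-0.0004,0,-0.2,1],[0,-0.0007,0,-0.3,1],[0,-0.0009,0,-0.4,1],[0,-0.0011,0,-0.5,1]]}}

```text
time_s: 6.2
position: [0.5043, -0.0058, 0.0886]
tool_rot: [-1.467, -0.662, 0.663]
ft_force: [-1.4, -1.0, 0.5]
grip_width: 0.161
```

```bash
python3 - <<'E'
from h import *
s=monitor.observe();print({k:s[k].round(3) for k in('position','tool_rot','ft_force','moment','joint_positions')},s['grip_width'])
a=snap('scene','s2')[150:300,230:380]
cv2.imwrite('pics/c2.png',cv2.resize(a,(600,600),interpolation=cv2.INTER_CUBIC)[:,:,::-1])
E
```

```text
{'position': array([ 0.504, -0.006,  0.089]), 'tool_rot': array([-1.467, -0.662,  0.663]), 'ft_force': array([-1.431, -0.96 ,  0.523]), 'moment': array([-0.13 ,  0.327, -0.008]), 'joint_positions': array([-0.148,  0.394,  1.861, -0.   ,  0.887, -0.996])} 0.16085545125584472
```

View pics/c2.png

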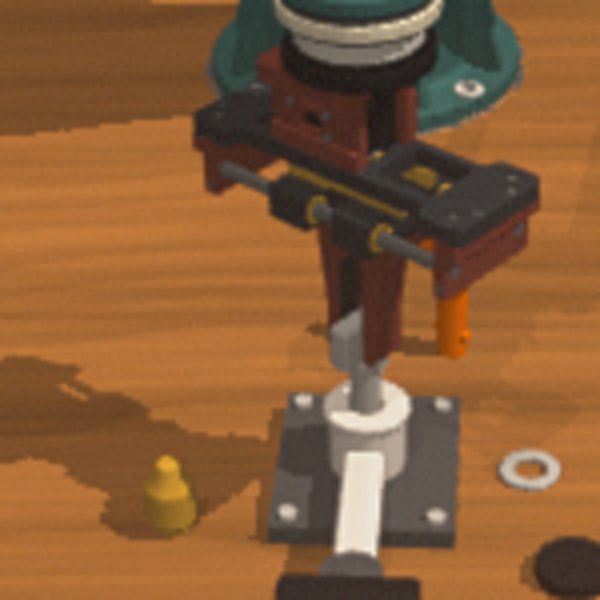

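The crop shows the head at (350,345) held and turning with the gripper. The bar needs about 38° more.

{"fn": "carry_out", "kwargs": {"increments": [[0,-0.0002,0,-0.1,1],[0,-0.0004,0,-0.2,1],[0,-0.0007,0,-0.3,1],[0,-0.0009,0,-0.4,1],[0,-0.0011,0,-0.5,1]]}}

```text
time_s: 6.67
position: [0.5042, -0.0057, 0.0896]
tool_rot: [-1.307, -1.041, 1.042]
ft_force: [-0.5, 0.3, -1.5]
grip_width: 0.157
```

{"fn": "carry_out", "kwargs": {"increments": [[0,-0.0002,0,-0.08,1],[0,-0.0003,0,-0.15,1],[0,-0.0003,0,-0.15,1],[0,-0.0003,0,-0.15,0.75],[0,-0.0003,0,-0.15,0.75]]}}

```text
time_s: 7.08
position: [0.505, -0.0058, 0.0903]
tool_rot: [-1.247, -1.15, 1.149]
ft_force: [-0.1, -0.2, -0.7]
grip_width: 0.242
```

```bash
python3 - <<'E'
from h import *
s=monitor.observe();print({k:s[k].round(3) for k in('position','tool_rot','ft_force','moment','joint_positions')},s['grip_width'])
a=snap('scene','s3')[195:295,270:370]
b=cv2.imread('pics/s2.png')[195:295,270:370,::-1]
r=lambda x:cv2.resize(x,(400,400),interpolation=cv2.INTER_CUBIC)
cv2.imwrite('pics/c3.png',np.hstack([r(b),r(a)])[:,:,::-1])
E
```

```text
{'position': array([ 0.505, -0.006,  0.09 ]), 'tool_rot': array([-1.247, -1.15 ,  1.149]), 'ft_force': array([-0.126, -0.238, -0.711]), 'moment': array([ 0.011,  0.027, -0.032]), 'joint_positions': array([-0.148,  0.391,  1.859,  0.   ,  0.89 , -1.638])} 0.24227016513596888
```

View pics/c3.png

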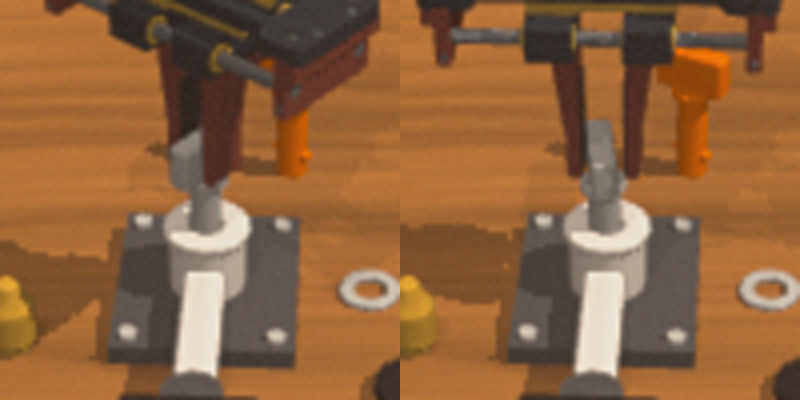

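```bash
python3 - <<'E'
from h import *
for o in(.026,.019):
    q=proj('scene',[[.527,-.007,o+.06],[.527,-.007,o+.086],[.483,-.005,o+.086],[.505,-.006,.051]])
    print(o,((q-[270,195]+.5)*4).round())
    print(((proj('top',[[.527,-.007,o+.086],[.483,-.005,o+.086]]))).round())
a=cv2.imread('pics/s3.png')[215:265,395-270-0+0+0:396] if 0 else cv2.imread('pics/s3.png')[210:258,300:340]
b=cv2.imread('pics/s2.png')[210:258,300:340]
cv2.imwrite('pics/c4.png',np.hstack([cv2.resize(x,(400,480),interpolation=cv2.INTER_NEAREST) for x in(b,a)]))
E
```

```text
0.026 [[204. 193.]
 [203. 152.]
 [206. 104.]
 [206. 221.]]
[[319. 230.]
 [318. 247.]]
0.019 [[204. 203.]
 [204. 163.]
 [206. 115.]
 [206. 221.]]
[[319. 231.]
 [318. 248.]]
```

View pics/c4.png

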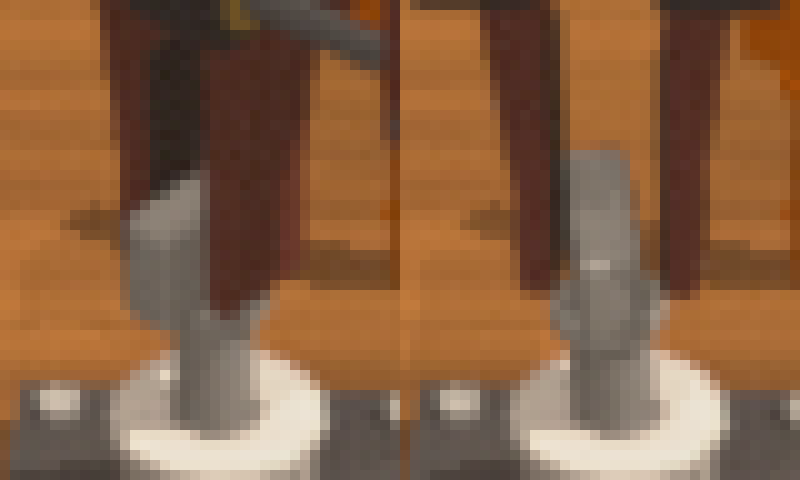

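The right half shows the released bar running toward the camera: rear top at row 225, front top at 236.5, front bottom at 245. In crop units that is 120/166/200, against 115/163/203 predicted for a 19 mm origin and 104/152/193 for 26 mm. So it has dropped. I'll lower 5 mm, regrip and turn clockwise.

{"fn": "carry_out", "kwargs": {"increments": [[0,0.005,0,0,0.75],[0,0.005,0,0,1],[0,0.005,0,0,1],[0,0.005,0,0,1],[0,0.005,0,0,1]]}}

```text
time_s: 7.55
position: [0.5041, -0.0057, 0.085]
tool_rot: [-1.245, -1.151, 1.152]
ft_force: [-0.1, -0.9, -2.5]
grip_width: 0.162
```

{"fn": "carry_out", "kwargs": {"increments": [[0,0,0,0,1],[0,0.0003,0,0.12,1],[0,0.0006,0,0.24,1],[0,0.0008,0,0.36,1],[0,0.0011,0,0.5,1]]}}

```text
time_s: 7.97
position: [0.5042, -0.0058, 0.0841]
tool_rot: [-1.426, -0.781, 0.781]
ft_force: [1.1, -0.3, -2.6]
grip_width: 0.157
```

{"fn": "carry_out", "kwargs": {"increments": [[0,0.0003,0,0.12,1],[0,0.0005,0,0.24,1],[0,0.0008,0,0.36,1],[0,0.0011,0,0.48,1],[0,0.00134,0,0.6,1]]}}

```text
time_s: 8.38
position: [0.5039, -0.0058, 0.0827]
tool_rot: [-1.548, -0.315, 0.316]
ft_force: [-1.3, -0.1, -2.7]
grip_width: 0.159
```

{"fn": "carry_out", "kwargs": {"increments": [[0,0.0003,0,0.12,1],[0,0.0005,0,0.24,1],[0,0.0008,0,0.36,1],[0,0.0011,0,0.48,1],[0,0.00134,0,0.6,1]]}}

```text
time_s: 8.8
position: [0.5036, -0.0058, 0.0812]
tool_rot: [-1.566, 0.157, -0.154]
ft_force: [-2.5, -1.4, -2.1]
grip_width: 0.161
```

{"fn": "carry_out", "kwargs": {"increments": [[0,0.0003,0,0.12,1],[0,0.0005,0,0.24,1],[0,0.0008,0,0.36,1],[0,0.0011,0,0.48,1],[0,0.00134,0,0.6,1]]}}

```text
time_s: 9.22
position: [0.5032, -0.0058, 0.0798]
tool_rot: [-1.48, 0.625, -0.622]
ft_force: [-2.0, -0.4, -1.1]
grip_width: 0.161
```

{"fn": "carry_out", "kwargs": {"increments": [[0,0.0003,0,0.12,1],[0,0.0005,0,0.24,1],[0,0.0008,0,0.36,1],[0,0.0011,0,0.48,1],[0,0.00134,0,0.6,1]]}}

```text
time_s: 9.63
position: [0.5031, -0.0056, 0.0785]
tool_rot: [-1.288, 1.083, -1.079]
ft_force: [-1.9, 0.6, -2.4]
grip_width: 0.157
```

{"fn": "carry_out", "kwargs": {"increments": [[0,0.0003,0,0.12,1],[0,0.00055,0,0.2416,1],[0,0.00055,0,0.2416,1]]}}

```text
time_s: 9.88
position: [0.5032, -0.0055, 0.0779]
tool_rot: [-1.178, 1.26, -1.257]
ft_force: [-1.3, 0.5, -2.2]
grip_width: 0.156
```

```bash
python3 - <<'E'
from h import *
s=monitor.observe();print({k:s[k].round(3) for k in('position','tool_rot','ft_force','moment','joint_positions')},s['grip_width'])
E
```

```text
{'position': array([ 0.503, -0.006,  0.078]), 'tool_rot': array([-1.178,  1.26 , -1.257]), 'ft_force': array([-1.284,  0.501, -2.178]), 'moment': array([ 0.028,  0.576, -0.011]), 'joint_positions': array([-0.148,  0.41 ,  1.871, -0.   ,  0.863,  1.49 ])} 0.1558316903244045
```

{"fn": "carry_out", "kwargs": {"increments": [[0,0,0,0,0.6],[0,0,0,0,0.6],[0,0,0,0,0.6],[0,0,0,0,0.6],[0,0,0,0,0.6]]}}

```text
time_s: 10.3
position: [0.5048, -0.0058, 0.0785]
tool_rot: [-1.179, 1.254, -1.255]
ft_force: [0.5, -0.0, -0.4]
grip_width: 0.402
```

{"fn": "carry_out", "kwargs": {"increments": [[0,-0.02,0,0,0.6],[0,-0.04,0,0,0.6],[0,-0.04,0,-0.12,0.6],[0,-0.04,0,-0.24,0.6],[0,-0.04,0,-0.34,0.6]]}}

```text
time_s: 10.72
position: [0.5049, -0.0058, 0.1189]
tool_rot: [-1.33, 0.996, -0.999]
ft_force: [0.6, -1.1, 0.0]
grip_width: 0.4
```

{"fn": "carry_out", "kwargs": {"increments": [[0,0,0,-0.12,0.6],[0,0,0,-0.24,0.6],[0,0,0,-0.36,0.6],[0,0,0,-0.48,0.6],[0,0,0,-0.6,0.6]]}}

```text
time_s: 11.13
position: [0.5045, -0.0058, 0.1183]
tool_rot: [-1.503, 0.537, -0.538]
ft_force: [0.3, -0.1, 1.1]
grip_width: 0.4
```

{"fn": "carry_out", "kwargs": {"increments": [[0,0,0,-0.12,0.6],[0,0,0,-0.24,0.6],[0,0,0,-0.36,0.6],[0,0,0,-0.48,0.6],[0,0,0,-0.6,0.6]]}}

```text
time_s: 11.55
position: [0.5046, -0.0058, 0.1184]
tool_rot: [-1.57, 0.068, -0.069]
ft_force: [1.2, 0.8, 0.8]
grip_width: 0.397
```

{"fn": "carry_out", "kwargs": {"increments": [[0,0,0,-0.12,0.6],[0,0,0,-0.24,0.6],[0,0,0,-0.36,0.6],[0,0,0,-0.48,0.6],[0,0,0,-0.6,0.6]]}}

```text
time_s: 11.97
position: [0.5045, -0.0058, 0.1184]
tool_rot: [-1.533, -0.402, 0.402]
ft_force: [0.7, -0.6, -0.0]
grip_width: 0.398
```

{"fn": "carry_out", "kwargs": {"increments": [[0,0,0,-0.12,0.6],[0,0,0,-0.24,0.6],[0,0,0,-0.36,0.6],[0,0,0,-0.48,0.6],[0,0,0,-0.6,0.6]]}}

```text
time_s: 12.38
position: [0.5045, -0.0058, 0.1183]
tool_rot: [-1.392, -0.866, 0.866]
ft_force: [-0.5, -0.6, 0.8]
grip_width: 0.398
```

{"fn": "carry_out", "kwargs": {"increments": [[0,0,0,-0.12,0.6],[0,0,0,-0.24,0.6],[0,0,0,-0.36,0.6],[0,0,0,-0.4016,0.6],[0,0,0,-0.4016,0.6]]}}

```text
time_s: 12.8
position: [0.5045, -0.0058, 0.1183]
tool_rot: [-1.238, -1.164, 1.164]
ft_force: [-1.2, -0.3, 0.0]
grip_width: 0.402
```

```bash
python3 - <<'E'
from h import *
s=monitor.observe();print({k:s[k].round(3) for k in('position','tool_rot','ft_force','moment','joint_positions')},s['grip_width'])
a=snap('scene','s5')[180:260,285:355]
cv2.imwrite('pics/c5.png',cv2.resize(a,(525,600),interpolation=cv2.INTER_CUBIC)[:,:,::-1])
E
```

```text
{'position': array([ 0.505, -0.006,  0.118]), 'tool_rot': array([-1.238, -1.164,  1.164]), 'ft_force': array([-1.207, -0.253,  0.004]), 'moment': array([ 0.047, -0.05 ,  0.009]), 'joint_positions': array([-0.148,  0.35 ,  1.833, -0.   ,  0.958, -1.658])} 0.40206346672074417
```

View pics/c5.png

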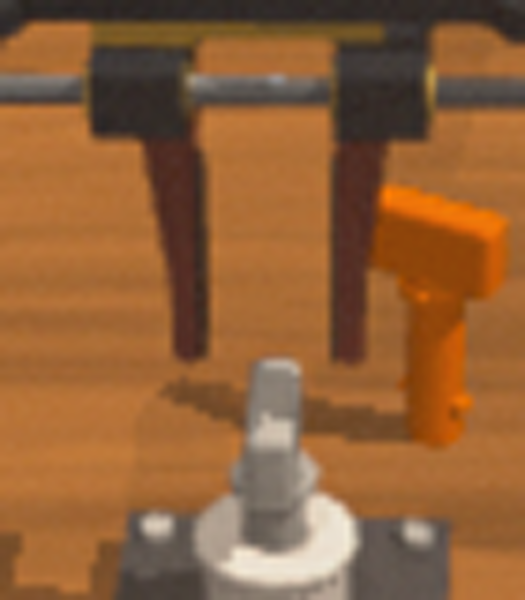

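The head now sits lower: rear top at row 228 and front top at 239.3, about 8 mm down. It is still aligned between the jaws, so I'll descend, regrip and make the second half turn.

{"fn": "carry_out", "kwargs": {"increments": [[0,0.02,0,0,0.6],[0,0.04,0,0,0.6],[0,0.0405,0,0,0.6],[0,0.0405,0,0,1],[0,0.0405,0,0,1]]}}

```text
time_s: 13.27
position: [0.5047, -0.0058, 0.0782]
tool_rot: [-1.239, -1.162, 1.162]
ft_force: [-0.9, 0.2, -0.0]
grip_width: 0.288
```

{"fn": "carry_out", "kwargs": {"increments": [[0,0,0,0,1],[0,0,0,0,1],[0,0,0,0,1],[0,0,0,0,1]]}}

```text
time_s: 13.6
position: [0.5053, -0.0058, 0.0786]
tool_rot: [-1.24, -1.164, 1.162]
ft_force: [0.7, 1.0, 5.8]
grip_width: 0.16
```

{"fn": "carry_out", "kwargs": {"increments": [[0,0.0003,0,0.12,1],[0,0.0005,0,0.24,1],[0,0.0008,0,0.36,1],[0,0.0011,0,0.48,1],[0,0.00134,0,0.6,1]]}}

```text
time_s: 14.02
position: [0.5045, -0.0059, 0.0773]
tool_rot: [-1.454, -0.705, 0.704]
ft_force: [-1.7, -1.1, 7.3]
grip_width: 0.161
```

{"fn": "carry_out", "kwargs": {"increments": [[0,0.0003,0,0.12,1],[0,0.0005,0,0.24,1],[0,0.0008,0,0.36,1],[0,0.0011,0,0.48,1],[0,0.00134,0,0.6,1]]}}

```text
time_s: 14.43
position: [0.504, -0.0063, 0.0759]
tool_rot: [-1.559, -0.237, 0.238]
ft_force: [-3.8, -2.8, 8.3]
grip_width: 0.155
```

{"fn": "carry_out", "kwargs": {"increments": [[0,0.0003,0,0.12,1],[0,0.0005,0,0.24,1],[0,0.0008,0,0.36,1],[0,0.0011,0,0.48,1],[0,0.00134,0,0.6,1]]}}

```text
time_s: 14.85
position: [0.5032, -0.0063, 0.0745]
tool_rot: [-1.56, 0.235, -0.232]
ft_force: [-4.4, -2.7, 10.1]
grip_width: 0.158
```

{"fn": "carry_out", "kwargs": {"increments": [[0,0.0003,0,0.12,1],[0,0.0005,0,0.24,1],[0,0.0008,0,0.36,1],[0,0.0011,0,0.48,1],[0,0.00134,0,0.6,1]]}}

```text
time_s: 15.27
position: [0.503, -0.0059, 0.0731]
tool_rot: [-1.456, 0.702, -0.699]
ft_force: [-5.6, -0.1, 11.6]
grip_width: 0.161
```

{"fn": "carry_out", "kwargs": {"increments": [[0,0.0003,0,0.12,1],[0,0.0005,0,0.24,1],[0,0.0008,0,0.36,1],[0,0.0011,0,0.48,1],[0,0.00134,0,0.6,1]]}}

```text
time_s: 15.68
position: [0.5029, -0.0054, 0.0718]
tool_rot: [-1.244, 1.157, -1.154]
ft_force: [-4.5, 1.1, 11.2]
grip_width: 0.16
```

{"fn": "carry_out", "kwargs": {"increments": [[0,0.0002,0,0.08,1],[0,0.0003,0,0.15,1],[0,0.0003,0,0.15,1],[0,0.0003,0,0.15,1]]}}

```text
time_s: 16.02
position: [0.503, -0.0053, 0.0714]
tool_rot: [-1.176, 1.264, -1.26]
ft_force: [-4.8, 0.5, 9.6]
grip_width: 0.162
```

```bash
python3 - <<'E'
from h import *
s=monitor.observe();print({k:s[k].round(3) for k in('position','tool_rot','ft_force','moment','joint_positions')},s['grip_width'])
a=snap('scene','s6')[180:260,285:355]
cv2.imwrite('pics/c6.png',cv2.resize(a,(525,600),interpolation=cv2.INTER_CUBIC)[:,:,::-1])
o=.0055
print(((proj('scene',[[.527,-.007,o+.06],[.527,-.007,o+.086],[.483,-.005,o+.086]])-[285,180])*7.5).round())
E
```

```text
{'position': array([ 0.503, -0.005,  0.071]), 'tool_rot': array([-1.176,  1.264, -1.26 ]), 'ft_force': array([-4.811,  0.536,  9.554]), 'moment': array([0.3  , 0.961, 0.001]), 'joint_positions': array([-0.148,  0.42 ,  1.876,  0.   ,  0.847,  1.494])} 0.16167591233548093
[[268. 528.]
 [266. 454.]
 [271. 364.]]
```

View pics/c6.png

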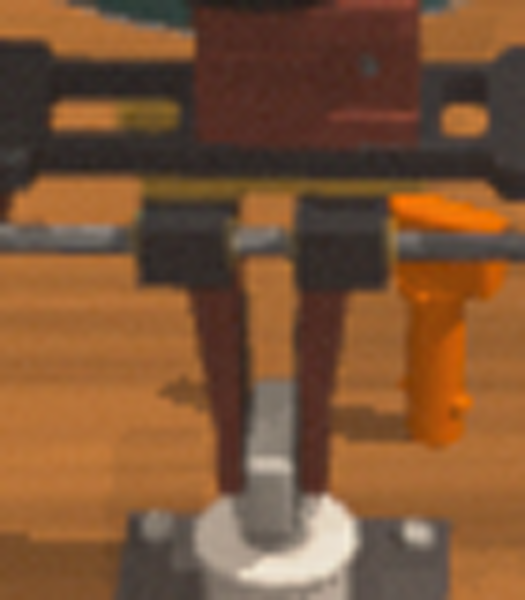

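```bash
python3 -c "
from h import *
print(manip.sign_off())"
```

```text
the job is handed in; nothing more can be done
None
```

I turned the bolt backward about 94° until it dropped into the thread. Then I turned it forward one full turn, as two half turns with a regrip between them. I handed in at about 16 s of robot time, with the head still gripped at 12 N.

**Drop:** After I released the bolt, its head edges in the scene picture matched an origin height of about 17–19 mm, not 26 mm. I took that as dropped.

**Forward turn:** The wrist turned about 3.13 rad and then 3.15 rad, 6.28 rad in total. The head sank roughly 14 mm by eye, measured from single-camera edges.

**Final grip:** The jaw opening is about 14 mm, which is the bar's thickness.

Some readings were off or left unchecked:
- **First grip:** It was too low and closed on the shank at about 17.5 mm. I opened, rose 11 mm and regripped before turning anything.
- **Head height:** My first two-view measurement of the head top came out about 5 mm below what the text implies.
- **Final image:** The head edges sit 9–18 crop pixels below the prediction for a 5.5 mm origin, or about 3–6 mm. I put most of this down to a small constant image offset seen earlier, but did not confirm it.
- **Wrist force:** At the end the hand was pressing down on the thread with about 10 N.
- **Other objects:** I did not do a separate check that they stayed put. Nothing the arm did should have touched them.

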